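# Press a repaired dental cast to the fourth click and hold it

## Robot

A 6-joint arm with a two-finger parallel gripper is mounted at the origin on the work surface. World frame = base frame: x ahead of the robot, y to its left, z up, the work surface at z = 0. Lengths are in m, angles in degrees, forces in N, time in s.
With the tool pointing down it reaches from about 0.35 to 0.85 m from the base axis. Payload 8.1 kg.
Tool frame: the origin (TCP) lies on the centre line of the jaws, within the pads' length; the fingertips stand 11 mm ahead of it and the grasp point (between the pads) lies 8 mm behind it; x points along the fingers, y is the direction in which the jaws open and shut, and the axes are right-handed (so a half turn about x gives the same grasp; the last joint's range is limited). The gripper opens to 85 mm and grips with 20 to 120 N. Pads are 22 mm wide; open, the fingers measure 114 mm over their backs; the gripper's body (76 mm by 85 mm) begins 54 mm behind the grasp point. The pads swing forward as they close: fully open they stand 13 mm farther back than shut.
Start: joints at [-68.148, 7.471, 85.268, -0, 87.261, -4.893], TCP at [0.27, -0.536, 0.242] pointing down, gripper open.
Joint ranges: [-169.43, 169.43], [-51.17, 129.36], [1.28, 143.12], [-76.62, 256.62], [0, 156.53], [-152.29, 152.29]. Speed limits (degrees/s): [136.94, 136.94, 159.86, 180, 180, 180].

## Interface

Orientations are given as [roll, pitch, yaw] about the fixed x, y, z axes, in that order (R = Rz(yaw) Ry(pitch) Rx(roll)).
In Python, from rig import * gives the robot as it stands.
- The arm moves only by the shell command python3 -m handwheel 'ROWS' [FORCE]. ROWS is JSON, a list of rows, each an object of numbers: "ax", "ay", "az": the turn, a rotation vector about the tool's x, y, z in degrees; "x", "y", "z": the shift along the tool's x, y, z in mm; "gripper": the closure, from 0 (fully open) to 1 (shut). In form: [{"ax": .., "ay": .., "az": .., "x": .., "y": .., "z": .., "gripper": ..}, ...]. A call has 1 to 5 rows; each row is the pose to reach, as a shift and turn from the pose commanded when the call began, along the tool's axes at that moment; what a row does not reach only later rows make up. A row lasts 1/10 s, in which the tool goes at most 50 mm and 8.59 degrees, less where a joint would pass 70% of its speed; a pose out of reach is approached as far as the arm can. A call with a gripper value outside its range is refused whole. The fingers move at their own pace and stop on an object; FORCE is the grip in N (left out, the last holds). Time passes only in rows, so rows that repeat a pose let the fingers close. It gives the time, the measured TCP pose, the force and the opening at its end, in the units of the state.
- get_obs(): the state, without advancing time (a new reading comes with each control period).
- get_image(name): name is "side" or "top" or "wrist"; returns the picture (384x512x3 uint8, blue, green, red); there is no depth.
- camera_model(name): a dict with "fovy" (degrees; the focal length in pixels is half the picture's height over the tangent of half this angle, whatever the lens; pixels are square), "cx", "cy" (the principal point, pixels), "dist_coeffs" ([k1, k2, p1, p2, k3] as OpenCV has them; the pictures are not rectified), "origin" and "orientation" of the camera in the world. Camera axes: x right, y up, looking along -z (the intrinsics and any distortion apply to the point x, -y, -z); pixel columns grow to the right and rows downward; lengths in m; the calibration is good to about 2 mm. A picture is of the moment at which its call begins: read the wrist's pose just before it. camera_model takes no time and is no camera call; for the wrist camera it gives the pose at the moment of the call.
- job_done(): hands the job in, once; it reports no verdict.
The state is a dict: "t": time; "joint_positions": joint angles; "dq": joint speeds; "effort": joint torques, N m; "position": TCP position; "tool_rot": TCP orientation; "wrist_force": force on the tool from outside, world axes, zero at the start; "ft_torque": the same for the moment, N m; "width": finger opening in m.
Only numpy, scipy, OpenCV 4.12 (cv2) and the standard library are available. Lean on these libraries where they do the work, as an engineer would, in place of code of your own. Each camera call takes 0.05 s, during which the arm holds its last target.

## Task

The lever of the small bench press is locked by a clip snapped onto a short rail in the lever's path. Pull the clip up off its rail and set it down in the low steel tray, then swing the press lever, the way the clip had barred, by exactly four clicks, never as far as the fifth, and finish still holding the lever there against its spring. Leave the bin, the bottle and the loose cast where they are.

Things in the scene. Friction and masses are not known exactly. Their poses are not given: they have to be found in the camera images.
- press: Grey bench press, fixed. Origin on the bench, on the lever's vertical axis; z up, x away from the robot at yaw 0. Base 170 x 140 mm. Flat top plate, its top at z = 140 mm, spans x -135 to 60, y -65 to 65 mm. On it: a toothed wheel on the axis (39 mm radius, 24 mm high), a sprung pawl on the +x side and the rail. Below it a platen, driven down by the lever, closes on a cast.
- rail (a point): Middle of the rail's top, 160 mm above the bench. The rail is an upright steel fin on the press plate, 20 mm high, 12 mm thick (radially), 30 mm long (tangentially), 110 mm from the lever axis and 0.70 rad counterclockwise (from above) of the handle at rest. A sprung brass nose stands 3 mm out of its outer face and catches the clip.
- clip: Aluminium lock clip, about 0.08 kg: a cap 25 x 38 x 25 mm, open below, over the rail, and an upright grip tab on top, 14 mm (clip's x) by 26 mm (y), from z = 25 to 61 mm. Origin: centre of its underside, 143 mm above the bench on the rail; x points away from the lever axis. Pulled straight up, the catch yields at 12 to 15 N in the first 6 mm; free after 20 mm. Stands by itself on its underside.
- tray: Low open steel tray on the bench, fixed, 130 mm (its x) by 160 mm (its y), 22 mm high, walls and floor about 4 mm. Origin at the centre of its underside. It may stand left or right of the press.
- handle: The press lever's steel arm with its knob, turning with the lever. Origin on the lever axis, 140 mm above the bench; x points along the arm to the knob. Arm 16 mm wide, 9 mm thick, its top 35 mm above the origin, 118 mm long. Upright black round knob at x = 110 mm: 18 mm diameter, from 35 to 75 mm above the origin.
- knob (a point): Point on the knob's axis, 198 mm above the bench, 17 mm below the knob's top, 110 mm from the lever axis. Pushing the lever here takes about 4 N at rest to 6 N at the fourth click on average; the force dips about 2.5 N below that as a click drops in and jumps up by about 5 N on leaving it.
- lever (a joint): Lever angle, rad, about the vertical axis: 0 at the rest stop, grows counterclockwise from above (forward, the working direction), end stop 1.45. A click every 0.2244 rad (25 mm of knob travel): click n is at n x 0.2244. A spring drives it back to 0 when let go: clicks are felt but do not hold it. With the clip on its rail it is blocked at about 0.44.
- bin: Grey open stacking bin, 160 x 100 x 75 mm, loose; a bystander. Origin at the centre of its underside. Stands on the other side of the press from the tray.
- bottle: White bottle, 60 mm diameter, 130 mm tall, loose; a bystander. Origin at the centre of its underside.
- cast: Stone dental cast, 58 x 60 x 38 mm, loose; a bystander. Origin at the centre of its underside.
Not all that is in view belongs to the job. There is more than one size of the clip; the job needs the smallest.

How it is judged (in metres and radians):
On the way, in this order (a step that is already met when the one before it is completed fails the run):
1. the clip is lifted clear of its rail (z of clip in the frame of press above 0.168 m), for 0.1 s.
2. the clip rests in the tray, let go (x of clip in the frame of tray between -0.065 and 0.065 m and y of clip in the frame of tray between -0.08 and 0.08 m and height (world z) of clip below 0.06 m and contact force between clip and tray above 0.2 N and contact force between clip and the fingers below 0.1 N and linear speed of clip below 0.03 m/s), for 0.2 s.
3. the lever is held at the fourth click (value of joint lever between 0.81906 and 0.97614 rad and velocity of joint lever between -0.1 and 0.1 rad/s and contact force between the fingers and handle above 1 N), for 0.2 s.
At the end, for the whole second after the job is handed in: The clip rests in the tray, let go; the lever stands at its fourth click, within 0.35 of a click (0.82 to 0.98 rad), still, and the fingers press on its handle with over 1 N (all of step 2 and all of step 3); the arm keeps its last pose, push and grip.
It fails at once if the lever goes on to the fifth click (value of joint lever above 1.05468 rad).
It fails at once if a bystander (bin, bottle, loose cast) is shifted by more than 30 mm (distance of any of bin, bottle, cast from where it was at the start of the episode above 0.03 m).
It also fails if it takes over 66 s, if anything falls off the work surface, if the arm or the gripper's body presses on something with over 40 N, if the wrist force passes 120 N, or if a joint passes its speed limit or range.

## Working session

There is one attempt and no reset: what is moved stays moved. The work goes in short steps, Python scripts to look and compute and a shell command to move; the robot and the scene stay as the last step left them, time stands still between calls to the robot, and variables do not carry over. Pictures are saved under pics/ and viewed, and the job is handed in when it is done.

```bash
ls; mkdir -p pics; python3 - <<'E'
from rig import *
import cv2
o=get_obs(); print({k:o[k] for k in o})
for n in ("side","top","wrist"):
    m=camera_model(n); print(n,m)
    cv2.imwrite(f"pics/{n}0.png",get_image(n))
E
```

```text
pics
{'t': 0.0, 'joint_positions': array([-6.81458501e+01,  7.51744342e+00,  8.53316389e+01,  1.07038483e-03,
        8.72607943e+01, -4.89387501e+00]), 'dq': array([-0.01921617, -0.0594545 ,  0.04226174,  0.02522169,  0.06345984,
        0.062773  ]), 'effort': array([ 9.39514430e-04, -5.69403577e+01, -5.00544798e+01, -2.60782781e-04,
        1.50317472e-02, -3.47978585e-06]), 'position': array([ 0.26985534, -0.5352801 ,  0.24119745]), 'tool_rot': array([-95.45132599,  89.89011818, 111.29664679]), 'wrist_force': array([ 0.74013685, -0.31405953,  0.27385317]), 'ft_torque': array([ 0.05499641, -0.01016079,  0.00685374]), 'width': 0.08542617762305604}
side {'fovy': 56.267013604010444, 'cx': 254.41584474024847, 'cy': 191.81016038375878, 'dist_coeffs': array([-0.09820373,  0.        ,  0.        ,  0.        ,  0.        ]), 'origin': array([0.21874432, 0.66210951, 0.78811707]), 'orientation': array([  48.43517161,    0.23057489, -151.73342719])}
top {'fovy': 53.68484667812927, 'cx': 248.77508752778232, 'cy': 193.52739188331014, 'dist_coeffs': array([0.03606681, 0.        , 0.        , 0.        , 0.        ]), 'origin': array([ 0.49387794, -0.01989648,  0.96884837]), 'orientation': array([  4.5129515 ,   1.12718371, -90.23526011])}
wrist {'fovy': 67.24835771585367, 'cx': 251.3008294022172, 'cy': 192.36170179047153, 'dist_coeffs': array([-0.02106206,  0.        ,  0.        ,  0.        ,  0.        ]), 'origin': array([ 0.34245763, -0.4985325 ,  0.37175535]), 'orientation': array([-18.38873462,   0.11671404, -63.19856728])}
```

View pics/side0.png

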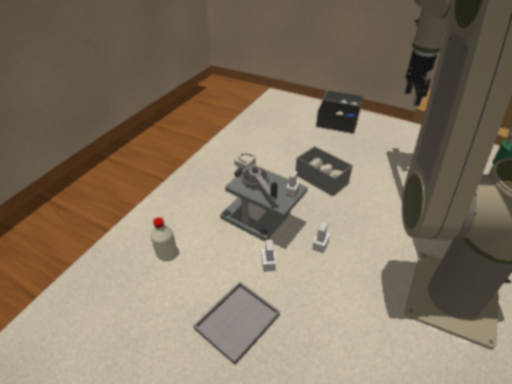

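View pics/top0.png

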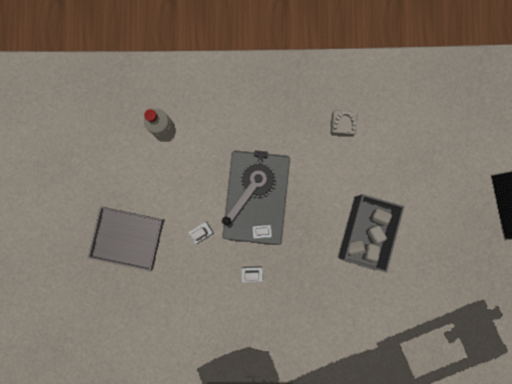

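View pics/wrist0.png

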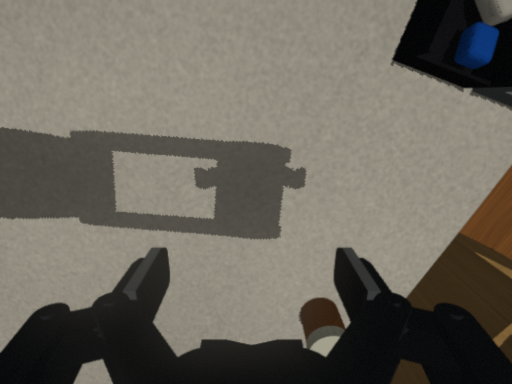

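```bash
python3 - <<'E'
import cv2
t=cv2.imread("pics/top0.png"); s=cv2.imread("pics/side0.png")
cv2.imwrite("pics/topc.png",cv2.resize(t[140:290,180:310],None,fx=4.6,fy=4,interpolation=cv2.INTER_CUBIC)) if 0 else cv2.imwrite("pics/topc.png",cv2.resize(t[145:290,190:310],None,fx=4,fy=4,interpolation=cv2.INTER_CUBIC))
cv2.imwrite("pics/sidec.png",cv2.resize(s[140:280,210:340],None,fx=4,fy=4,interpolation=cv2.INTER_CUBIC))
cv2.imwrite("pics/trayc.png",cv2.resize(t[195:285,80:180],None,fx=5,fy=5,interpolation=cv2.INTER_CUBIC))
E
```

```text
(no output)
```

View pics/topc.png

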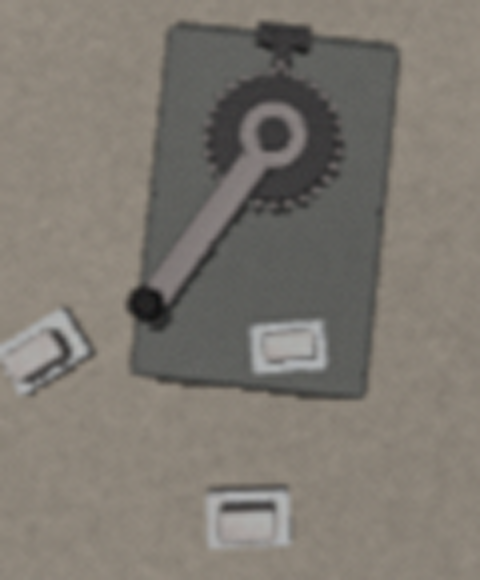

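View pics/sidec.png

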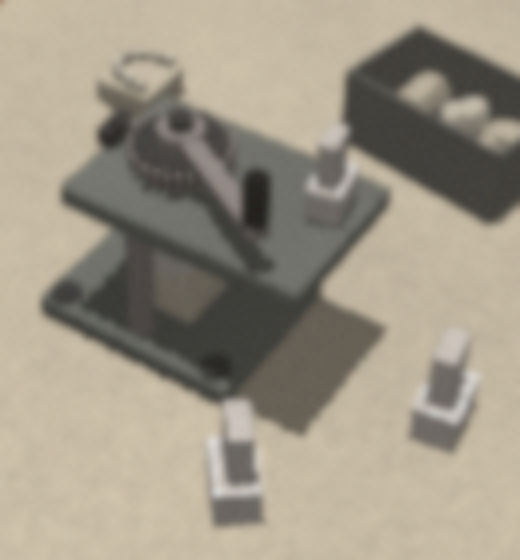

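View pics/trayc.png

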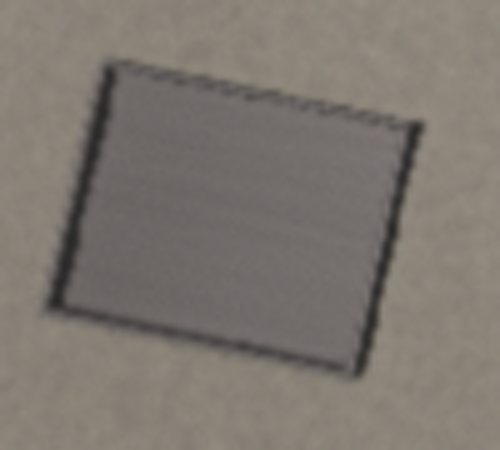

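```bash
cat > h.py <<'E'
import numpy as np, cv2
from scipy.spatial.transform import Rotation as R
def ray(m,uv,h=384):
    f=h/2/np.tan(np.radians(m["fovy"])/2)
    K=np.array([[f,0,m["cx"]],[0,f,m["cy"]],[0,0,1]])
    p=cv2.undistortPoints(np.array([[uv]],float),K,m["dist_coeffs"])[0,0]
    return R.from_euler('xyz',m["orientation"],degrees=True).apply([p[0],-p[1],-1])
def onz(m,uv,z):
    d=ray(m,uv); o=m["origin"]; return o+d*(z-o[2])/d[2]
def proj(m,P):
    f=192/np.tan(np.radians(m["fovy"])/2)
    K=np.array([[f,0,m["cx"]],[0,f,m["cy"]],[0,0,1]])
    c=R.from_euler('xyz',m["orientation"],degrees=True).inv().apply(np.atleast_2d(P)-m["origin"])*[1,-1,-1]
    return cv2.projectPoints(c,np.zeros(3),np.zeros(3),K,m["dist_coeffs"])[0][:,0]
E
python3 - <<'E'
from rig import *
from h import *
np.set_printoptions(precision=4,suppress=True)
T=camera_model("top");S=camera_model("side")
c=lambda a,u0,v0,s:(u0+(a[0]+.5)/s-.5,v0+(a[1]+.5)/s-.5)
for n,p,z in [("c++",(172,25),.14),("c+-",(398,45),.14),("c--",(365,396),.14),("c-+",(133,372),.14),("hub",(273,133),.175),("knob",(148,302),.215),("tab",(288,346),.204)]:
    print(n,onz(T,c(p,190,145,4),z))
for n,p,z in [("hub",(182,122),.175),("knob",(257,175),.215),("tab",(334,132),.204)]:
    print("side",n,onz(S,c(p,210,140,4),z))
for p in [(110,66),(420,126),(360,376),(52,308)]: print("tray",onz(T,c(p,80,195,5),.022))
for p in [(55,375)]: pass
w,hh=np.array(onz(T,(372,233),.075)),onz(T,(157,122),.09)
print(w,hh)
E
```

```text
c++ [0.6542 0.0315 0.14  ]
c+- [ 0.6421 -0.0931  0.14  ]
c-- [ 0.4502 -0.0729  0.14  ]
c-+ [0.4636 0.0528 0.14  ]
hub [ 0.5896 -0.0238  0.175 ]
knob [0.5008 0.0389 0.215 ]
tab [ 0.4786 -0.0306  0.204 ]
side hub [ 0.5894 -0.0262  0.175 ]
side knob [0.4993 0.0437 0.215 ]
side tab [ 0.4793 -0.0309  0.204 ]
tray [0.535  0.3669 0.022 ]
tray [0.5041 0.2114 0.022 ]
tray [0.3812 0.2391 0.022 ]
tray [0.4154 0.392  0.022 ]
[ 0.471  -0.2882  0.075 ] [0.7341 0.2133 0.09  ]
```

```bash
cat > go.py <<'E'
import sys
from rig import *
from h import *
np.set_printoptions(precision=4,suppress=True)
def plan(pos,jaw):
    o=get_obs(); Rc=R.from_euler('xyz',o["tool_rot"],degrees=True)
    print("t",round(o["t"],2),"pos",o["position"],"w",round(o["width"],4),"F",o["wrist_force"],"tooly",Rc.apply([0,1,0]), "j",o["joint_positions"])
    best=None
    for s in (0,180):
        a=np.radians(jaw+s); x=np.array([0,0,-1.]); y=np.array([np.cos(a),np.sin(a),0]); z=np.cross(x,y)
        Rt=R.from_matrix(np.c_[x,y,z]); rv=(Rc.inv()*Rt).as_rotvec(degrees=True)
        d=Rc.inv().apply(np.array(pos)-o["position"])*1000
        print("jaw",jaw+s,"rot",rv.round(2),"shift",d.round(1))
if __name__=="__main__": plan(list(map(float,sys.argv[1:4])),float(sys.argv[4]))
E
python3 go.py .479 -.031 .29 3
```

```text
t 0.15 pos [ 0.2699 -0.5354  0.2415] w 0.0858 F [-0.158  -0.6033  0.6899] tooly [ 0.45   -0.893  -0.0015] j [-68.1489   7.5078  85.3154  -0.001   87.2617  -4.8924]
jaw 3.0 rot [-66.26  -0.05   0.07] shift [ -48.  -356.4 -413.8]
jaw 183.0 rot [113.74   0.08   0.06] shift [ -48.  -356.4 -413.8]
```

```bash
python3 -m handwheel '[{"ax":-8,"x":-10,"y":-30,"z":-34},{"ax":-16,"x":-20,"y":-60,"z":-68},{"ax":-24,"x":-30,"y":-90,"z":-102},{"ax":-32,"x":-40,"y":-120,"z":-136},{"ax":-40,"x":-48,"y":-150,"z":-170}]'; python3 go.py .479 -.031 .29 3
```

```text
t 0.15 pos [ 0.2699 -0.5354  0.2415] w 0.0858 F [-0.158  -0.6033  0.6899] tooly [ 0.45   -0.893  -0.0015] j [-68.1489   7.5078  85.3154  -0.001   87.2617  -4.8924]
jaw 3.0 rot [-66.26  -0.05   0.07] shift [ -48.  -356.4 -413.8]
jaw 183.0 rot [113.74   0.08   0.06] shift [ -48.  -356.4 -413.8]invalid input at $[0]: expected keys ax, ay, az, x, y, z, gripper
```

```bash
python3 -m handwheel '[{"ax":-8,"ay":0,"az":0,"x":-10,"y":-30,"z":-34,"gripper":0},{"ax":-16,"ay":0,"az":0,"x":-20,"y":-60,"z":-68,"gripper":0},{"ax":-24,"ay":0,"az":0,"x":-30,"y":-90,"z":-102,"gripper":0},{"ax":-32,"ay":0,"az":0,"x":-40,"y":-120,"z":-136,"gripper":0},{"ax":-40,"ay":0,"az":0,"x":-48,"y":-150,"z":-170,"gripper":0}]'; python3 go.py .479 -.031 .29 3
```

```text
t: 0.65
position: [0.3546, -0.3237, 0.2906]
tool_rot: [97.4, 90.0, -15.5]
wrist_force: [1.2, 0.1, 0.9]
width: 0.0855
t 0.65 pos [ 0.3546 -0.3237  0.2906] w 0.0855 F [1.2209 0.0637 0.9088] tooly [ 0.9209 -0.3899  0.0003] j [-48.5133 -12.2733  99.4563   0.0083  92.8041 -25.5673]
jaw 3.0 rot [-25.95   0.    -0.02] shift [   0.6    0.4 -318. ]
jaw 183.0 rot [154.05  -0.02  -0.  ] shift [   0.6    0.4 -318. ]
```

```bash
python3 -m handwheel '[{"ax":-6,"ay":0,"az":0,"x":0,"y":0,"z":-48,"gripper":0},{"ax":-12,"ay":0,"az":0,"x":0,"y":0,"z":-96,"gripper":0},{"ax":-18,"ay":0,"az":0,"x":0,"y":0,"z":-144,"gripper":0},{"ax":-24,"ay":0,"az":0,"x":0,"y":0,"z":-190,"gripper":0},{"ax":-26,"ay":0,"az":0,"x":0,"y":0,"z":-230,"gripper":0}]'; python3 go.py .479 -.031 .29 3; python3 - <<'E'
from rig import *
import cv2,pickle
m=camera_model("wrist"); pickle.dump(m,open("w1.pkl","wb")); cv2.imwrite("pics/w1.png",get_image("wrist"))
E
```

```text
t: 1.15
position: [0.4455, -0.1118, 0.2902]
tool_rot: [129.3, 90.0, 42.3]
wrist_force: [1.2, 0.6, -0.6]
width: 0.0852
t 1.15 pos [ 0.4455 -0.1118  0.2902] w 0.0852 F [ 1.1563  0.5947 -0.6014] tooly [0.9986 0.0525 0.0002] j [-20.4959 -15.6631 102.3453   0.0151  93.31   -23.5029]
jaw 3.0 rot [ 0.01 -0.01 -0.01] shift [  0.2  37.7 -78.9]
jaw 183.0 rot [-179.99    0.02   -0.02] shift [  0.2  37.7 -78.9]
```

View pics/w1.png

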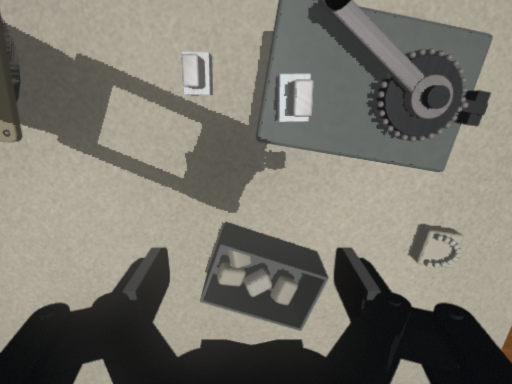

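```bash
python3 - <<'E'
import cv2
t=cv2.imread("pics/w1.png")
cv2.imwrite("pics/w1c.png",cv2.resize(t[55:145,255:485],None,fx=3.4,fy=3.4,interpolation=cv2.INTER_CUBIC))
E
```

```text
(no output)
```

View pics/w1c.png

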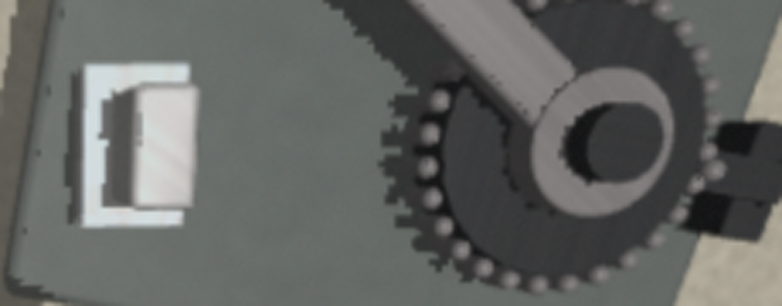

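```bash
python3 - <<'E'
from h import *
import pickle
np.set_printoptions(precision=4,suppress=True)
m=pickle.load(open("w1.pkl","rb"))
c=lambda a:(255+(a[0]+.5)/3.4-.5,55+(a[1]+.5)/3.4-.5)
P=[onz(m,c(p),.204) for p in [(139,87),(197,88),(191,206),(133,205)]]
print(np.array(P),np.mean(P,0)); 
d=P[0]-P[3]; print(np.linalg.norm(d),np.degrees(np.arctan2(d[1],d[0])), np.linalg.norm(P[1]-P[0]))
for p in [(85,65),(188,65),(83,226)]: print(onz(m,c(p),.168))
print(onz(m,c((602,142)),.175))
E
```

```text
[[ 0.4718 -0.0175  0.204 ]
 [ 0.4838 -0.0171  0.204 ]
 [ 0.4853 -0.0407  0.204 ]
 [ 0.4728 -0.0412  0.204 ]] [ 0.4784 -0.0291  0.204 ]
0.0236832875818072 92.6018827146309 0.012018186652959707
[ 0.4634 -0.0112  0.168 ]
[ 0.4881 -0.0098  0.168 ]
[ 0.466  -0.0488  0.168 ]
[ 0.5882 -0.0215  0.175 ]
```

```bash
python3 -m handwheel '[{"ax":0,"ay":0,"az":0,"x":0,"y":19,"z":-40,"gripper":0},{"ax":0,"ay":0,"az":0,"x":0,"y":37.2,"z":-80,"gripper":0},{"ax":0,"ay":0,"az":0,"x":30,"y":37.2,"z":-80,"gripper":0},{"ax":0,"ay":0,"az":0,"x":70,"y":37.2,"z":-80,"gripper":0},{"ax":0,"ay":0,"az":0,"x":90,"y":37.2,"z":-80,"gripper":0}]' 60; python3 go.py .4785 -.030 .183 3; python3 - <<'E'
from rig import *
import cv2
cv2.imwrite("pics/w2.png",get_image("wrist"))
s=get_image("side")
cv2.imwrite("pics/s2.png",cv2.resize(s[100:250,210:380],None,fx=4,fy=4,interpolation=cv2.INTER_CUBIC))
E
```

```text
t: 1.7
position: [0.4768, -0.0317, 0.1966]
tool_rot: [-101.4, 89.8, 171.4]
wrist_force: [-0.6, -0.5, 0.2]
width: 0.0852
t 1.7 pos [ 0.4768 -0.0317  0.1966] w 0.0852 F [-0.5694 -0.4551  0.189 ] tooly [ 0.9988  0.0489 -0.0042] j [ -9.944  -10.0632 107.3326  -0.0059  82.9787 -12.7473]
jaw 3.0 rot [-0.2  -0.05  0.24] shift [13.6  1.8 -1.6]
jaw 183.0 rot [179.8    0.38   0.08] shift [13.6  1.8 -1.6]
```

View pics/s2.png

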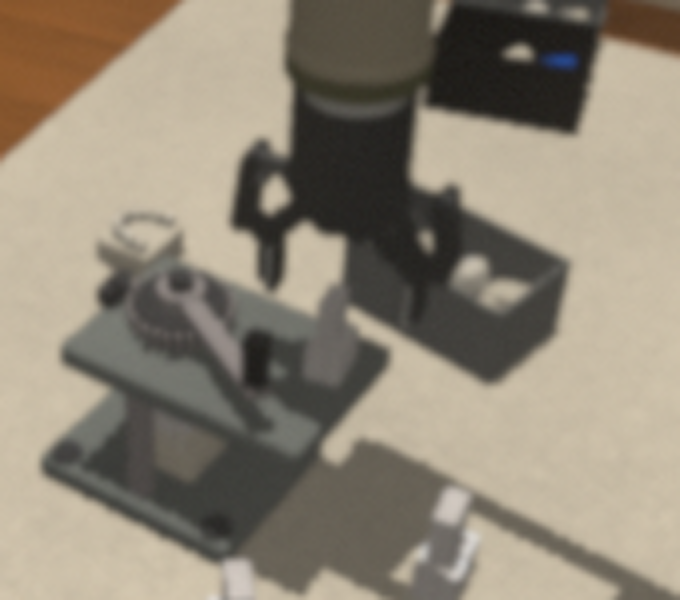

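View pics/w2.png

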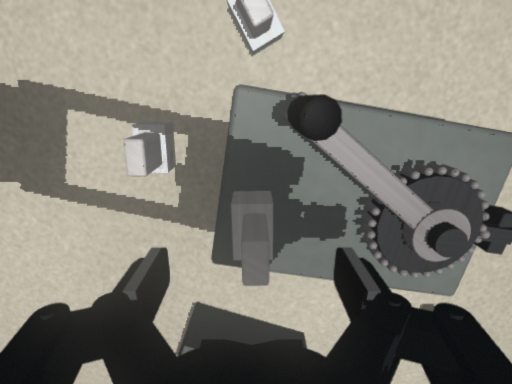

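```bash
python3 go.py .4785 -.030 .183 3
```

```text
t 1.8 pos [ 0.4759 -0.0319  0.1962] w 0.0851 F [-0.6429 -0.5869  1.0283] tooly [ 0.9988  0.048  -0.0071] j [ -9.9964 -10.0281 107.3417  -0.0013  83.1053 -12.7479]
jaw 3.0 rot [-0.25 -0.09  0.41] shift [13.2  2.8 -1.8]
jaw 183.0 rot [179.75   0.64   0.14] shift [13.2  2.8 -1.8]
```

```bash
python3 -m handwheel '[{"ax":0,"ay":0,"az":0,"x":4,"y":2,"z":-2,"gripper":0},{"ax":0,"ay":0,"az":0,"x":8,"y":2,"z":-2,"gripper":0},{"ax":0,"ay":0,"az":0,"x":8,"y":2,"z":-2,"gripper":0}]' 60; python3 go.py .4785 -.030 .183 3
```

```text
t: 2.1
position: [0.481, -0.0304, 0.1932]
tool_rot: [77.7, 89.9, -9.6]
wrist_force: [0.6, -0.2, 0.4]
width: 0.0853
t 2.1 pos [ 0.481  -0.0304  0.1932] w 0.0853 F [ 0.6033 -0.1844  0.3738] tooly [0.9989 0.0477 0.0015] j [ -9.7204  -9.5919 107.2787   0.0002  82.2259 -12.454 ]
jaw 3.0 rot [-0.27  0.02 -0.09] shift [10.2 -2.5 -0.6]
jaw 183.0 rot [179.73  -0.13  -0.03] shift [10.2 -2.5 -0.6]
```

```bash
python3 -m handwheel '[{"ax":0,"ay":0,"az":0,"x":5,"y":-2,"z":0,"gripper":0},{"ax":0,"ay":0,"az":0,"x":9.5,"y":-2,"z":0,"gripper":0.4},{"ax":0,"ay":0,"az":0,"x":9.5,"y":-2,"z":0,"gripper":1},{"ax":0,"ay":0,"az":0,"x":9.5,"y":-2,"z":0,"gripper":1},{"ax":0,"ay":0,"az":0,"x":9.5,"y":-2,"z":0,"gripper":1}]' 60; python3 go.py .4785 -.030 .183 3
```

```text
t: 2.6
position: [0.4785, -0.0304, 0.183]
tool_rot: [82.7, 90.0, -4.6]
wrist_force: [0.5, 0.8, -0.4]
width: 0.0278
t 2.6 pos [ 0.4785 -0.0304  0.183 ] w 0.0278 F [ 0.5176  0.792  -0.3874] tooly [0.9989 0.0479 0.0002] j [ -9.7621  -9.4962 108.2796   0.0012  81.2035 -12.5063]
jaw 3.0 rot [-0.26  0.   -0.01] shift [-0.   0.  -0.4]
jaw 183.0 rot [179.74  -0.02  -0.  ] shift [-0.   0.  -0.4]
```

```bash
python3 -m handwheel '[{"ax":0,"ay":0,"az":0,"x":0,"y":0,"z":0,"gripper":1},{"ax":0,"ay":0,"az":0,"x":0,"y":0,"z":0,"gripper":1},{"ax":0,"ay":0,"az":0,"x":0,"y":0,"z":0,"gripper":1}]' 60; python3 - <<'E'
from rig import *
import cv2
cv2.imwrite("pics/w3.png",get_image("wrist"))
s=get_image("side")
cv2.imwrite("pics/s3.png",cv2.resize(s[100:250,210:380],None,fx=4,fy=4,interpolation=cv2.INTER_CUBIC))
E
```

```text
t: 2.9
position: [0.4786, -0.0304, 0.1831]
tool_rot: [78.6, 90.0, -8.6]
wrist_force: [1.3, -0.4, 2.4]
width: 0.0133
```

View pics/s3.png

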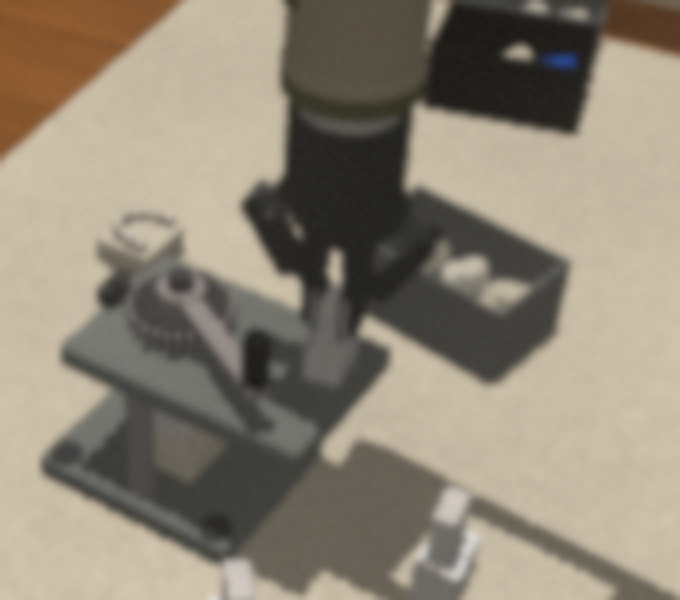

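View pics/w3.png

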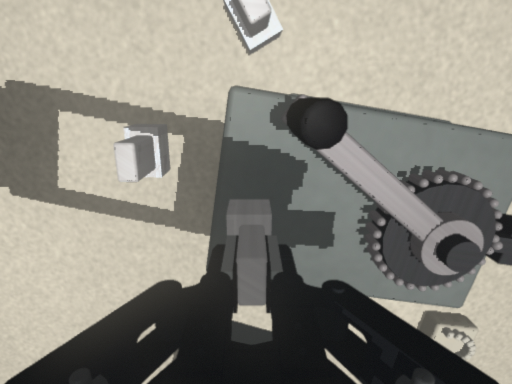

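```bash
python3 -m handwheel '[{"ax":0,"ay":0,"az":0,"x":-5,"y":0,"z":0,"gripper":1},{"ax":0,"ay":0,"az":0,"x":-12,"y":0,"z":0,"gripper":1},{"ax":0,"ay":0,"az":0,"x":-22,"y":0,"z":0,"gripper":1},{"ax":0,"ay":0,"az":0,"x":-40,"y":0,"z":0,"gripper":1},{"ax":0,"ay":0,"az":0,"x":-70,"y":0,"z":0,"gripper":1}]' 80;python3 -m handwheel '[{"ax":0,"ay":0,"az":0,"x":-25,"y":0,"z":0,"gripper":1},{"ax":0,"ay":0,"az":0,"x":-25,"y":0,"z":0,"gripper":1}]' 80; python3 - <<'E'
from rig import *
import cv2
a=get_image("wrist")[150:,120:400]
s=get_image("side")[80:250,210:380]
a=cv2.resize(a,(400,330));s=cv2.resize(s,(400,330))
cv2.imwrite("pics/ws4.png",cv2.hconcat([a,s]))
E
python3 go.py .46 .30 .29 3
```

```text
t: 3.5
position: [0.4771, -0.0301, 0.2521]
tool_rot: [-102.5, 89.8, 170.2]
wrist_force: [-1.2, -0.3, -1.8]
width: 0.0128
t: 3.7
position: [0.4802, -0.0307, 0.283]
tool_rot: [77.2, 89.6, -10.0]
wrist_force: [0.4, -0.1, 0.0]
width: 0.0127
t 3.8 pos [ 0.4787 -0.0304  0.2787] w 0.013 F [-0.2077 -0.4843 -0.8608] tooly [0.9989 0.0479 0.0016] j [ -9.7599 -12.2843 100.6956  -0.0004  91.4949 -12.5056]
jaw 3.0 rot [-0.25  0.02 -0.09] shift [ -11.4   -2.9 -330.9]
jaw 183.0 rot [179.75  -0.14  -0.03] shift [ -11.4   -2.9 -330.9]
```

View pics/ws4.png

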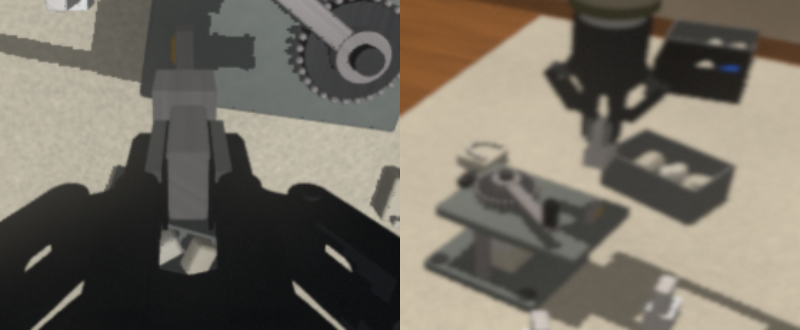

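```bash
python3 -m handwheel '[{"ax":0,"ay":0,"az":0,"x":-15,"y":0,"z":-30,"gripper":1},{"ax":0,"ay":0,"az":0,"x":-15,"y":0,"z":-70,"gripper":1},{"ax":0,"ay":0,"az":0,"x":-15,"y":0,"z":-115,"gripper":1},{"ax":0,"ay":0,"az":0,"x":-15,"y":0,"z":-160,"gripper":1},{"ax":0,"ay":0,"az":0,"x":-15,"y":0,"z":-205,"gripper":1}]' 80;python3 -m handwheel '[{"ax":0,"ay":0,"az":0,"x":0,"y":0,"z":-45,"gripper":1},{"ax":0,"ay":0,"az":0,"x":0,"y":0,"z":-85,"gripper":1},{"ax":0,"ay":0,"az":0,"x":15,"y":0,"z":-115,"gripper":1},{"ax":0,"ay":0,"az":0,"x":60,"y":0,"z":-122,"gripper":1},{"ax":0,"ay":0,"az":0,"x":100,"y":0,"z":-122,"gripper":1}]' 80; python3 -m handwheel '[{"ax":0,"ay":0,"az":0,"x":0,"y":0,"z":0,"gripper":1}]';
python3 go.py .46 .30 .046 3
```

```text
t: 4.3
position: [0.4675, 0.1759, 0.2913]
tool_rot: [-76.6, 89.9, -163.9]
wrist_force: [1.8, -0.4, -0.0]
width: 0.0127
t: 4.8
position: [0.4616, 0.2977, 0.1903]
tool_rot: [-80.6, 89.9, -167.7]
wrist_force: [0.1, -0.4, -1.6]
width: 0.0129
t: 4.9
position: [0.4578, 0.2943, 0.1843]
tool_rot: [-65.1, 89.2, -152.3]
wrist_force: [-0.6, -0.4, -1.4]
width: 0.0126
t 4.9 pos [0.4578 0.2943 0.1843] w 0.0126 F [-0.6428 -0.4393 -1.4034] tooly [ 0.9987  0.0488 -0.0133] j [27.34    1.6223 97.5472 -0.0052 81.6685 24.5384]
jaw 3.0 rot [-0.2   0.35  0.76] shift [138.2   4.3  -6.5]
jaw 183.0 rot [179.8    1.19  -0.55] shift [138.2   4.3  -6.5]
```

```bash
python3 -m handwheel '[{"ax":0,"ay":0,"az":0,"x":35,"y":2,"z":-3,"gripper":1},{"ax":0,"ay":0,"az":0,"x":75,"y":2,"z":-3,"gripper":1},{"ax":0,"ay":0,"az":0,"x":105,"y":2,"z":-3,"gripper":1},{"ax":0,"ay":0,"az":0,"x":115,"y":2,"z":-3,"gripper":1},{"ax":0,"ay":0,"az":0,"x":115,"y":2,"z":-3,"gripper":1}]' 80;python3 go.py .46 .30 .046 3
```

```text
t: 5.4
position: [0.464, 0.2988, 0.0774]
tool_rot: [-65.5, 89.9, -152.8]
wrist_force: [-0.4, -0.4, -0.4]
width: 0.0129
t 5.4 pos [0.464  0.2988 0.0774] w 0.0129 F [-0.427  -0.4029 -0.3814] tooly [ 0.9989  0.0474 -0.0023] j [ 27.4523   8.3944 102.1665   0.0006  69.5813  24.7345]
jaw 3.0 rot [-0.28  0.06  0.13] shift [31.4 -3.9 -1.5]
jaw 183.0 rot [179.72   0.2   -0.09] shift [31.4 -3.9 -1.5]
```

```bash
python3 -m handwheel '[{"ax":0,"ay":0,"az":0,"x":12,"y":-2,"z":0,"gripper":1},{"ax":0,"ay":0,"az":0,"x":24,"y":-2,"z":0,"gripper":1},{"ax":0,"ay":0,"az":0,"x":29,"y":-2,"z":0,"gripper":1},{"ax":0,"ay":0,"az":0,"x":31,"y":-2,"z":0,"gripper":1},{"ax":0,"ay":0,"az":0,"x":31,"y":-2,"z":0,"gripper":1}]' 80;python3 - <<'E'
from rig import *
import cv2
a=get_image("wrist")[150:,120:400]
s=get_image("side")[230:384,170:340]
a=cv2.resize(a,(400,330));s=cv2.resize(s,(400,360))[:330]
cv2.imwrite("pics/ws5.png",cv2.hconcat([a,s]))
E
python3 go.py .46 .30 .045 3
```

```text
t: 5.9
position: [0.4625, 0.2993, 0.0467]
tool_rot: [-69.7, 90.0, -156.9]
wrist_force: [0.5, -0.1, -0.4]
width: 0.0126
t 6.0 pos [0.4628 0.2994 0.0472] w 0.0129 F [-0.5192 -0.2397 -1.3165] tooly [0.9988 0.048  0.0005] j [ 27.5723  10.5219 103.3186   0.0007  66.1283  24.8224]
jaw 3.0 rot [-0.25 -0.01 -0.03] shift [ 2.2 -2.8 -0.7]
jaw 183.0 rot [179.75  -0.04   0.02] shift [ 2.2 -2.8 -0.7]
```

View pics/ws5.png

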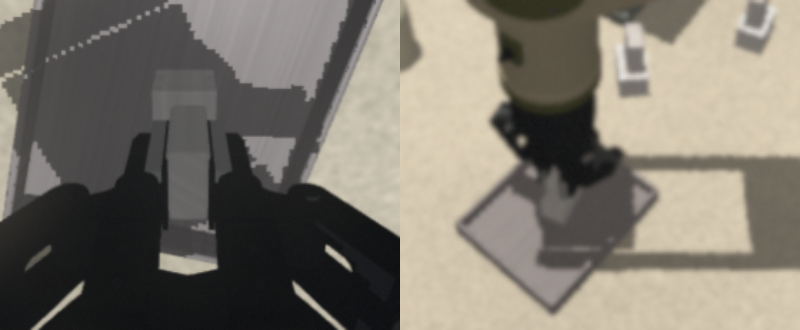

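```bash
python3 -m handwheel '[{"ax":0,"ay":0,"az":0,"x":1.5,"y":0,"z":0,"gripper":1},{"ax":0,"ay":0,"az":0,"x":2.5,"y":0,"z":0,"gripper":1},{"ax":0,"ay":0,"az":0,"x":2.5,"y":0,"z":0,"gripper":1}]'; python3 -m handwheel '[{"ax":0,"ay":0,"az":0,"x":1,"y":0,"z":0,"gripper":1},{"ax":0,"ay":0,"az":0,"x":1,"y":0,"z":0,"gripper":1}]'
```

```text
t: 6.3
position: [0.4625, 0.2992, 0.0442]
tool_rot: [-68.2, 90.0, -155.4]
wrist_force: [0.9, -0.8, -0.7]
width: 0.0127
t: 6.5
position: [0.4627, 0.2993, 0.0442]
tool_rot: [13.5, 90.0, -73.7]
wrist_force: [-3.4, -2.5, 8.2]
width: 0.0129
```

```bash
python3 -m handwheel '[{"ax":0,"ay":0,"az":0,"x":-0.5,"y":0,"z":0,"gripper":0.75},{"ax":0,"ay":0,"az":0,"x":-0.5,"y":0,"z":0,"gripper":0.6},{"ax":0,"ay":0,"az":0,"x":-0.5,"y":0,"z":0,"gripper":0.4},{"ax":0,"ay":0,"az":0,"x":-0.5,"y":0,"z":0,"gripper":0.4},{"ax":0,"ay":0,"az":0,"x":-0.5,"y":0,"z":0,"gripper":0.4}]'; python3 -m handwheel '[{"ax":0,"ay":0,"az":0,"x":-15,"y":0,"z":0,"gripper":0.4},{"ax":0,"ay":0,"az":0,"x":-45,"y":0,"z":0,"gripper":0.4},{"ax":0,"ay":0,"az":0,"x":-90,"y":0,"z":0,"gripper":0.4},{"ax":0,"ay":0,"az":0,"x":-135,"y":0,"z":0,"gripper":0.4},{"ax":0,"ay":0,"az":0,"x":-180,"y":0,"z":0,"gripper":0.4}]';python3 - <<'E'
from rig import *
import cv2
a=get_image("wrist")
s=get_image("side")[230:384,170:340]
a=cv2.resize(a,(440,330));s=cv2.resize(s,(360,330))
cv2.imwrite("pics/ws6.png",cv2.hconcat([a,s]))
cv2.imwrite("pics/t6.png",get_image("top"))
E
```

```text
t: 7.0
position: [0.4625, 0.2992, 0.0437]
tool_rot: [-62.8, 90.0, -150.0]
wrist_force: [0.9, 0.0, 0.1]
width: 0.0513
t: 7.5
position: [0.4623, 0.2991, 0.2268]
tool_rot: [115.0, 89.9, 27.8]
wrist_force: [1.0, -0.6, -0.0]
width: 0.0516
```

View pics/ws6.png

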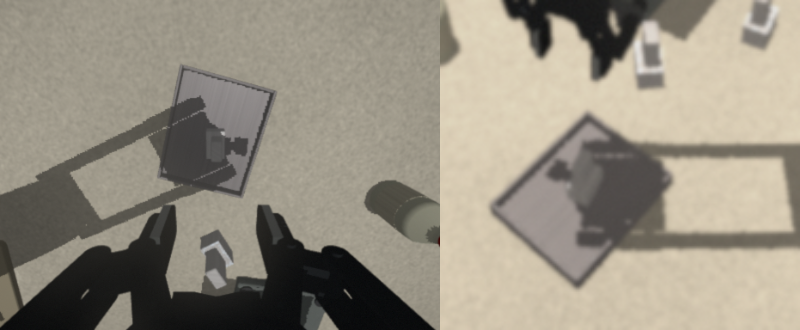

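View pics/t6.png

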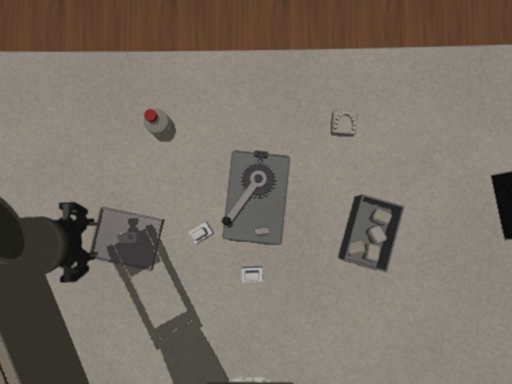

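```bash
python3 go.py .50 .06 .29 53
```

```text
t 7.65 pos [0.465  0.3005 0.2299] w 0.0513 F [ 0.2118 -0.3193 -0.7573] tooly [0.9988 0.0479 0.0087] j [27.5714  0.1166 94.2469 -0.0019 85.0877 24.8235]
jaw 53.0 rot [-50.25   0.    -0.57] shift [-60.9  24.  241.7]
jaw 233.0 rot [129.75  -0.69  -0.01] shift [-60.9  24.  241.7]
```

```bash
python3 -m handwheel '[{"ax":-8,"ay":0,"az":0,"x":-35,"y":4,"z":35,"gripper":0.4},{"ax":-16,"ay":0,"az":0,"x":-60,"y":8,"z":75,"gripper":0.4},{"ax":-24,"ay":0,"az":0,"x":-61,"y":12,"z":115,"gripper":0.4},{"ax":-32,"ay":0,"az":0,"x":-61,"y":16,"z":155,"gripper":0.4},{"ax":-40,"ay":0,"az":0,"x":-61,"y":20,"z":195,"gripper":0.4}]'; python3 go.py .50 .06 .29 53
```

```text
t: 8.15
position: [0.4914, 0.1039, 0.2843]
tool_rot: [-124.2, 89.9, -171.1]
wrist_force: [1.3, 0.2, -0.1]
width: 0.0508
t 8.15 pos [0.4914 0.1039 0.2843] w 0.0508 F [ 1.3097  0.2002 -0.0553] tooly [ 0.7302  0.6832 -0.0007] j [  6.0929  -8.579   96.855   -0.0025  91.7754 -37.0031]
jaw 53.0 rot [-9.9  -0.03  0.04] shift [ -5.7 -23.7  38. ]
jaw 233.0 rot [170.1    0.06   0.05] shift [ -5.7 -23.7  38. ]
```

```bash
python3 -m handwheel '[{"ax":-8,"ay":0,"az":0,"x":-5,"y":-18,"z":32,"gripper":0.4},{"ax":-10,"ay":0,"az":0,"x":-5,"y":-34,"z":53,"gripper":0.4},{"ax":-10,"ay":0,"az":0,"x":-5,"y":-36,"z":53,"gripper":0.4},{"ax":-10,"ay":0,"az":0,"x":-5,"y":-36,"z":53,"gripper":0.4}]'; python3 go.py .5017 .0414 .29 53;  python3 - <<'E'
from rig import *
import cv2,pickle
m=camera_model("wrist"); pickle.dump(m,open("w7.pkl","wb")); a=get_image("wrist"); cv2.imwrite("pics/w7.png",a)
cv2.imwrite("pics/w7c.png",cv2.resize(a[130:300,170:400],None,fx=3.4,fy=3.4,interpolation=cv2.INTER_CUBIC))
E
```

```text
t: 8.55
position: [0.5009, 0.0417, 0.2891]
tool_rot: [-157.2, 89.9, 165.4]
wrist_force: [-0.0, 0.5, -0.6]
width: 0.0514
t 8.55 pos [0.5009 0.0417 0.2891] w 0.0514 F [-0.0082  0.5277 -0.6488] tooly [ 0.6073  0.7945 -0.0006] j [ -1.1006  -8.5447  96.3372   0.0216  92.2973 -53.7066]
jaw 53.0 rot [-0.39 -0.09  0.04] shift [-0.9  0.3  0.9]
jaw 233.0 rot [179.61   0.06   0.13] shift [-0.9  0.3  0.9]
```

View pics/w7c.png

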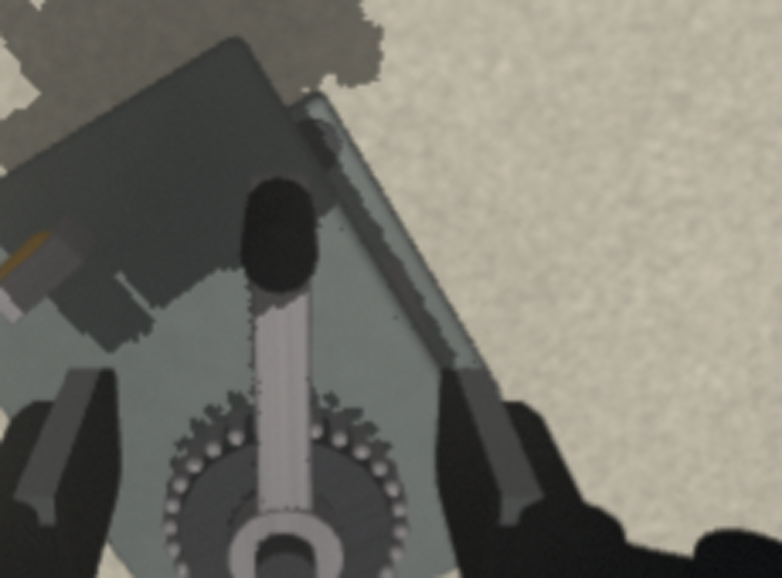

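```bash
python3 - <<'E'
from h import *
import pickle
np.set_printoptions(precision=4,suppress=True)
m=pickle.load(open("w7.pkl","rb"))
c=lambda a:(170+(a[0]+.5)/3.4-.5,130+(a[1]+.5)/3.4-.5)
for p,z in [((281,254),.215),((244,254),.215),((318,254),.215),((279,212),.175),((286,556),.175)]: print(p,onz(m,c(p),z))
E
```

```text
(281, 254) [0.4985 0.0451 0.215 ]
(244, 254) [0.4935 0.0386 0.215 ]
(318, 254) [0.5035 0.0517 0.215 ]
(279, 212) [0.5009 0.0428 0.175 ]
(286, 556) [ 0.5878 -0.0209  0.175 ]
```

```bash
python3 -m handwheel '[{"ax":-0.8,"ay":0,"az":0,"x":35,"y":0,"z":0,"gripper":0.4},{"ax":-0.8,"ay":0,"az":0,"x":70,"y":0,"z":0,"gripper":0.4},{"ax":-0.8,"ay":0,"az":0,"x":90,"y":0,"z":0,"gripper":0.4},{"ax":-0.8,"ay":0,"az":0,"x":98,"y":0,"z":0,"gripper":0.4},{"ax":-0.8,"ay":0,"az":0,"x":98,"y":0,"z":0,"gripper":0.4}]' 30;  python3 go.py .5006 .0421 .191 53.5
```

```text
t: 9.1
position: [0.5005, 0.0431, 0.1906]
tool_rot: [-148.5, 89.9, 175.1]
wrist_force: [-0.0, -1.5, 0.3]
width: 0.0514
t 9.1 pos [0.5005 0.0431 0.1906] w 0.0514 F [-0.0228 -1.5304  0.2592] tooly [ 0.5933  0.805  -0.0014] j [ -0.9386  -5.9238 104.2222   0.0103  81.8503 -54.5473]
jaw 53.5 rot [ 0.11 -0.13  0.08] shift [-0.4 -0.7  0.7]
jaw 233.5 rot [-179.89   -0.12   -0.2 ] shift [-0.4 -0.7  0.7]
```

```bash
python3 -m handwheel '[{"ax":0,"ay":0,"az":0,"x":0,"y":0,"z":0,"gripper":1},{"ax":0,"ay":0,"az":0,"x":0,"y":0,"z":0,"gripper":1},{"ax":0,"ay":0,"az":0,"x":0,"y":0,"z":0,"gripper":1},{"ax":0,"ay":0,"az":0,"x":0,"y":0,"z":0,"gripper":1},{"ax":0,"ay":0,"az":0,"x":0,"y":0,"z":0,"gripper":1}]' 30;  python3 go.py .5006 .0421 .191 53.5; python3 - <<'E'
from rig import *
import cv2
a=get_image("wrist")
s=get_image("side")[100:250,210:380]
cv2.imwrite("pics/ws8.png",cv2.hconcat([cv2.resize(a,(420,330)),cv2.resize(s,(374,330))]))
E
```

```text
t: 9.6
position: [0.5018, 0.0416, 0.1936]
tool_rot: [3.8, 89.9, -32.7]
wrist_force: [-4.1, -3.1, 6.0]
width: 0.0171
t 9.6 pos [0.5018 0.0416 0.1936] w 0.0171 F [-4.1489 -3.069   5.9835] tooly [0.5945 0.8041 0.0001] j [ -1.0634  -6.072  104.0408  -0.0511  81.9489 -54.5796]
jaw 53.5 rot [ 0.02  0.1  -0.01] shift [ 2.6 -0.3 -1.3]
jaw 233.5 rot [-179.98    0.01    0.15] shift [ 2.6 -0.3 -1.3]
```

View pics/ws8.png

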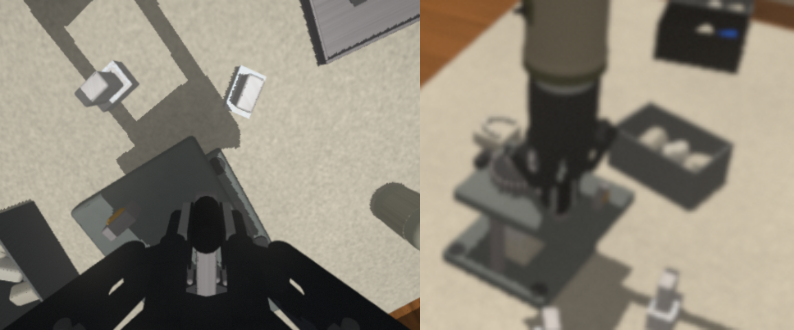

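```bash
python3 -m handwheel '[{"ax":-4,"ay":0,"az":0,"x":0,"y":-7.7,"z":0.3,"gripper":1},{"ax":-8,"ay":0,"az":0,"x":0,"y":-15.3,"z":1.1,"gripper":1},{"ax":-12,"ay":0,"az":0,"x":0,"y":-22.9,"z":2.4,"gripper":1},{"ax":-16,"ay":0,"az":0,"x":0,"y":-30.3,"z":4.3,"gripper":1},{"ax":-20,"ay":0,"az":0,"x":0,"y":-37.6,"z":6.6,"gripper":1}]' 40; cat > ang.py <<'E'
from rig import *
from h import *
o=get_obs(); d=o["position"][:2]-[.589,-.0233]; Rc=R.from_euler('xyz',o["tool_rot"],degrees=True); y=Rc.apply([0,1,0])
print("t",o["t"],o["position"].round(4),"r",np.hypot(*d).round(4),"lever",(np.degrees(np.arctan2(d[1],d[0]))%360-143.4).round(2),"jaw",np.degrees(np.arctan2(y[1],y[0])).round(2),"w",o["width"].round(4),"F",o["wrist_force"].round(1))
E
python3 ang.py
```

```text
t: 10.2
position: [0.4854, 0.0088, 0.1937]
tool_rot: [46.6, 89.8, 30.3]
wrist_force: [1.4, 5.0, 3.0]
width: 0.0169Traceback (most recent call last):
  File "ang.py", line 4, in <module>
    print("t",o["t"],o["position"].round(4),"r",np.hypot(*d).round(4),"lever",(np.degrees(np.arctan2(d[1],d[0]))%360-143.4).round(2),"jaw",np.degrees(np.arctan2(y[1],y[0])).round(2),"w",o["width"].round(4),"F",o["wrist_force"].round(1))
                                                                                                                                                                                          ^^^^^^^^^^^^^^^^
AttributeError: 'float' object has no attribute 'round'
```

```bash
sed -i 's/o\["width"\].round(4)/round(o["width"],4)/' ang.py; python3 ang.py;python3 -m handwheel '[{"ax":-4,"ay":0,"az":0,"x":0,"y":-7.7,"z":0.3,"gripper":1},{"ax":-8,"ay":0,"az":0,"x":0,"y":-15.3,"z":1.1,"gripper":1},{"ax":-12,"ay":0,"az":0,"x":0,"y":-22.9,"z":2.4,"gripper":1},{"ax":-16,"ay":0,"az":0,"x":0,"y":-30.3,"z":4.3,"gripper":1},{"ax":-16,"ay":0,"az":0,"x":0,"y":-30.3,"z":4.3,"gripper":1}]' 40;python3 ang.py
```

```text
t 10.2 [0.4854 0.0088 0.1937] r 0.1085 lever 19.38 jaw 73.73 w 0.0169 F [1.4 5.  3. ]
t: 10.7
position: [0.4807, -0.0227, 0.1936]
tool_rot: [1.3, 89.9, 0.9]
wrist_force: [-1.7, 1.5, 6.7]
width: 0.0171
t 10.7 [ 0.4807 -0.0227  0.1936] r 0.1083 lever 36.26 jaw 89.59 w 0.0171 F [-1.7  1.5  6.7]
```

```bash
python3 -m handwheel '[{"ax":-4,"ay":0,"az":0,"x":0,"y":-7.6,"z":0.3,"gripper":1},{"ax":-8,"ay":0,"az":0,"x":0,"y":-15.2,"z":1.1,"gripper":1},{"ax":-12,"ay":0,"az":0,"x":0,"y":-22.6,"z":2.4,"gripper":1},{"ax":-15,"ay":0,"az":0,"x":0,"y":-28.1,"z":3.7,"gripper":1},{"ax":-15,"ay":0,"az":0,"x":0,"y":-28.1,"z":3.7,"gripper":1}]' 40;python3 ang.py; python3 -m handwheel '[{"ax":0,"ay":0,"az":0,"x":0,"y":0,"z":0,"gripper":1},{"ax":0,"ay":0,"az":0,"x":0,"y":0,"z":0,"gripper":1},{"ax":0,"ay":0,"az":0,"x":0,"y":0,"z":0,"gripper":1}]' 40; python3 ang.py; python3 - <<'E'
from rig import *
import cv2,pickle
m=camera_model("wrist"); pickle.dump(m,open("w9.pkl","wb")); a=get_image("wrist")
s=get_image("side")[100:250,210:380]
cv2.imwrite("pics/w9.png",a)
cv2.imwrite("pics/ws9.png",cv2.hconcat([cv2.resize(a,(420,330)),cv2.resize(s,(374,330))]))
cv2.imwrite("pics/t9.png",get_image("top"))
E
```

```text
t: 11.2
position: [0.4844, -0.0502, 0.1936]
tool_rot: [0.2, 89.8, 14.7]
wrist_force: [-2.0, 4.4, 7.6]
width: 0.017
t 11.2 [ 0.4844 -0.0502  0.1936] r 0.108 lever 51.04 jaw 104.54 w 0.017 F [-2.   4.4  7.6]
t: 11.5
position: [0.4843, -0.05, 0.1936]
tool_rot: [-7.8, 89.9, 6.7]
wrist_force: [-3.1, 2.5, 6.1]
width: 0.017
t 11.5 [ 0.4843 -0.05    0.1936] r 0.108 lever 50.92 jaw 104.45 w 0.017 F [-3.1  2.5  6.1]
```

View pics/ws9.png

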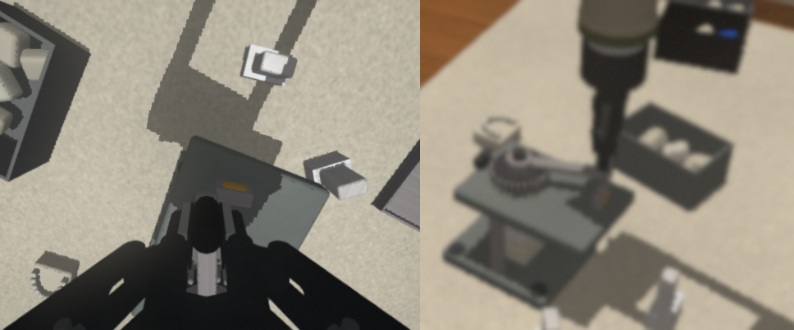

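View pics/t9.png

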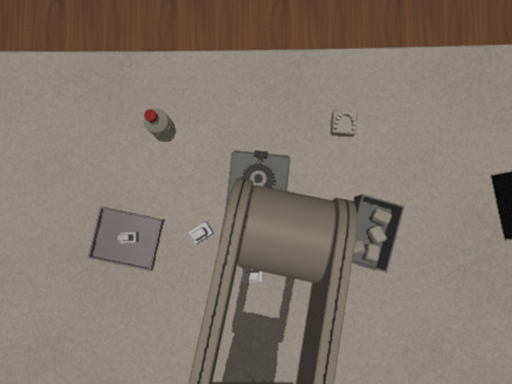

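```bash
python3 -c "
from rig import *
print(job_done())"; python3 ang.py
```

```text
the job is handed in; nothing more can be done
None
the job is handed in; nothing more can be done
```

The clip is in the steel tray and the press lever is held at its fourth click. I handed the job in at about 11.7 s of the 66 s; no verdict was reported.

- **Clip:** I pulled the smallest clip straight up off its rail, set it down in the tray until I felt contact (about 8 N), and let go. The last top picture shows it standing in the tray.
- **Lever:** I gripped the knob at rest and swung it forward 51° along its arc. The last readings put it at about 50.9°, or 0.889 rad. The fourth click is at 0.898 rad, the allowed band is 0.82 to 0.98, and the failure limit is 1.055. It stood still in the grip (jaws 17 mm apart, 40 N grip setting).
- **Bystanders:** The bottle, cast and bin look unmoved in the last top picture, although the arm partly hides the bin there.

**Uncertain points:**
- I worked the lever angle out from the tool pose and the axis found in the pictures, so it carries about 1.5° of doubt. I did not confirm the clicks by force.
- The cameras placed the knob up to about 6 mm apart. I used their average, and the gripped position agreed with it to about 1.3 mm.
- Closing on the knob lifted the tool about 3 mm with a steady 6 N upward force. I think this is the pads dragging on the knob, and I left it as it was.

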